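Set and lock a cam clamp on a filter capsule

ROBOT

A 6-joint arm with a two-finger parallel gripper is mounted at the origin on a cart in front of the work surface, level with it; the furniture and walls round the work are solid. World frame = base frame: x ahead of the robot, y to its left, z up, the work surface at z = 0. Lengths are in mm, angles in rad, forces in N, time in s.
With the tool pointing down it reaches from about 350 to 950 mm from the base axis. Payload 17.4 kg.
Tool frame: the origin (TCP) lies at the very end of the fingers, on their centre line; the grasp point (between the pads) lies 19 mm behind it; z points along the fingers, x is the direction in which the jaws open and shut, and the axes are right-handed (so a half turn about z gives the same grasp; the last joint's range is limited). The gripper opens to 93 mm and grips with 3 to 60 N. Pads are 15 mm wide; open, the fingers measure 128 mm over their backs; the gripper's body (75 mm by 188 mm) begins 65 mm behind the grasp point.
Start: joints at [1.206, 0.116, 1.442, -0, 1.584, -0.038], TCP at [216.693, 639.278, 218.646] pointing down, gripper open.
Joint ranges: [-2.83, 2.83], [-0.83, 2.19], [0.07, 2.5], [-1.14, 4.28], [0.01, 3], [-2.97, 2.97]. Speed limits (rad/s): [1.89, 1.89, 2.22, 3.14, 3.14, 3.14].

INTERFACE

Orientations are given as a unit quaternion [w, x, y, z].
In Python, from cell import r, capture, camera_model, recognise gives the robot as it stands.
- The arm moves only by the shell command python3 -m handwheel 'ROWS'. ROWS is text: rows parted by semicolons, each of 5 numbers parted by spaces: the shift along the tool's x, y, z in m, then the turn about the tool's z in rad, then the finger opening in m, from 0 to 0.093. In form: x y z spin gripper; .... A call has 1 to 12 rows; each row shifts and turns the pose as measured when the row begins, along the tool's axes as they then stand; what a row does not reach is not made up. A row lasts 1/10 s, in which the tool goes at most 50 mm and 8.59 degrees, less where a joint would pass 70% of its speed; a pose out of reach is approached as far as the arm can. A call with a gripper value outside its range is refused whole. The fingers move at their own pace and stop on an object; the grip force is fixed at half the most. Time passes only in rows, so rows that do not move let the fingers close. It gives the time, the measured TCP pose, the force and the opening at its end, in the units of the state.
- r.read_state(): the state, without advancing time (a new reading comes with each control period).
- capture(name): name is "scene" or "top" or "wrist"; returns (picture, depth): 384x512x3 uint8, red, green, blue; 384x512 float32, mm along the optical axis (not along the pixel's ray), 0 where there is no reading.
- camera_model(name): a dict with "intrinsics" (3x3 intrinsics, pixels), "cam_to_world" (4x4, takes a point from camera to world coordinates). Camera axes: x right, y up, looking along -z (the intrinsics and any distortion apply to the point x, -y, -z); pixel columns grow to the right and rows downward; lengths in mm; the calibration is good to about 2 mm. A picture is of the moment at which its call begins: read the wrist's pose just before it. camera_model takes no time and is no camera call; for the wrist camera it gives the pose at the moment of the call.
- r.sign_off(): hands the job in, once; it reports no verdict.
Trained networks look in the newest picture that a camera, given by its name, has taken for a name from the list of things; names that differ only in an ending like _2 or _b are one class to them, and where a whole thing is asked for, a point or a joint stands for the part that bears it (a point fixed in the world has none). Each returns a list of dicts, best first, with "score" (0 to 1); they miss things now and then, are a little off and sometimes report something else, mostly with a low value. They report only what shows in the picture. A call takes as long as a camera call.
- recognise(camera, query): "bbox" ([centre column, centre row, width, height] in pixels, round what is visible of it).
The state is a dict: "time": time; "qpos": joint angles; "qd": joint speeds; "tau": joint torques, N m; "ee_pos": TCP position; "tcp_rot": TCP orientation; "force": force on the tool from outside, world axes, zero at the start; "wrist_torque": the same for the moment, N m; "finger_gap": opening from 0.0 (shut) to 1.0 (fully open).
Only numpy, scipy, OpenCV 4.12 (cv2) and the standard library are available. Lean on these libraries where they do the work, as an engineer would, in place of code of your own. Each camera call takes 0.05 s, during which the arm holds its last target.

TASK

Set the cam clamp so that it locks the filter capsule with the right force: turn the black knurled nut (clockwise tightens) until the red lever, swung over from its open side, first begins to bite just as it stands upright. Then flip the lever over all the way to its stop and leave it locked; never force it so tight that the gasket is crushed, and leave the three small bottles beside the clamp standing where they are.

Things in the scene. Friction and masses are not known exactly. Their poses are not given: they have to be found in the camera images.
- clamp_base: grey base plate of the clamp, 120 x 180 x 12 mm (x, y, z), fixed to the bench; origin on its underside, z up. In its frame the nut is at y = -60 mm, lever and plunger at y = +40 mm, all at x = 0. An aluminium bridge rides over it on two columns and carries nut, lever and plunger
- bridge_top (a point): middle of the bridge's top face. The bridge is 36 mm wide (x), 172 mm long (y), 18 mm thick. The nut lowers it 1.91 mm per rad of clockwise turn (12 mm a turn). Under the plunger sits a white filter capsule with an orange gasket on top; its height differs by up to 6 mm from start to start, so the nut setting must be found by feel
- nut_grip (a point): centre of the black knurled round nut (white mark on top), 40 mm across, 30 mm tall, axis upright; point 14 mm below its top, 28 mm above bridge_top. A 12 mm stud stands out of it to 142 mm above the bench. Clockwise from above tightens, friction about 0.4 N m, stays where left. At the start too loose: needs about 1.4 to 5.1 rad clockwise
- lever_grip (a point): centre of the black crank handle at the end of the red lever: free-turning sleeve 20 mm across, 32 mm long, along the y axis of clamp_base, on the +y side of the lever's 11 mm rod. 80 mm from the pivot pin, 23.5 mm in +y from lever_pivot. With the nut set right, the push needed at it, square to the lever, is 1 to 2 N before the bite, rises to about 8 N half-way from upright to the stop, then falls
- lever_pivot (a point): middle of the lever's pivot pin, 32 mm above bridge_top; the pin lies along the y axis of clamp_base and the lever swings in its x-z plane, in the middle of its yoke. The cam lowers the plunger by 10 sin(a) + sqrt(676 - (10 cos(a))^2) - 20.1 mm, a = lever angle - 0.436: 0 open, 9.4 mm upright, 15.7 mm at the stop
- lever (a joint): angle of the cam lever, rad: 0 open, leaning 55 degrees from upright to the +x side of clamp_base; 0.96 upright; 2.13 its stop, leaning 67 degrees to the -x side, locked past dead centre at 2.01. Stays where left when unloaded (friction 0.08 N m); springs back open if let go under load before dead centre
- foot: round steel foot of the plunger, 36 mm across, under the bridge, pushed down by the cam; origin under its centre. After meeting the gasket it presses with about 20 N per mm of further travel. With the lever shut, the lock force is about 135 N when right (bite at upright), good from 110 to 160 N (bite within about 6 degrees of upright); over 205 N at any time crushes the gasket
- amber_bottle: clear 100 ml screw-cap bottle with pale content and blue cap, 56 mm across, 103 mm tall, loose bystander; origin under its centre
- buffer_bottle: white bottle with a yellow band, 48 mm across, 103 mm tall, loose bystander; origin under its centre
- red_band_bottle: white bottle with a red band, 48 mm across, 103 mm tall, loose bystander; origin under its centre

How it is judged:
By the outcome, as a careful person would: the job done as asked, in the order asked, and still so for the second after the job is handed in, with the robot touching nothing.
It also fails if it takes over 72 s, if anything falls off the work surface, if the arm or the gripper's body presses on something with over 40 N, if the wrist force passes 120 N, or if a joint passes its speed limit or range.

## Working session

There is one attempt and no reset: what is moved stays moved. The work goes in short steps, Python scripts to look and compute and a shell command to move; the robot and the scene stay as the last step left them, time stands still between calls to the robot, and variables do not carry over. Pictures are saved under pics/ and viewed, and the job is handed in when it is done.

```bash
ls; mkdir -p pics; python3 - <<'E'
from cell import r,capture,camera_model,recognise
import cv2
s=r.read_state();print(s)
for n in("scene","top"):
    p,d=capture(n);cv2.imwrite(f"pics/{n}0.png",p[:,:,::-1])
    m=camera_model(n);print(n,m)
    for q in("clamp_base","bridge_top","nut_grip","lever_grip","lever_pivot","amber_bottle","buffer_bottle","red_band_bottle"):
        if n=="top":
            print(q,[(x["score"],x["bbox"]) for x in recognise(n,q)[:2]])
E
```

```text
pics
{'time': 0.0, 'qpos': array([ 1.20619770e+00,  1.16461711e-01,  1.44224047e+00, -1.66181329e-05,
        1.58401280e+00, -3.77780187e-02]), 'qd': array([-1.88961304e-03, -3.87171931e-04, -4.73036262e-04, -9.05366688e-04,
       -7.41591394e-05,  6.42199565e-05]), 'tau': array([-1.82558915e-05, -7.21253872e+01, -6.22615314e+01,  7.79865123e-02,
        2.39104265e-02, -1.32743876e-04]), 'ee_pos': array([216.62474916, 639.08223355, 217.93694891]), 'tcp_rot': array([ 3.16434192e-04,  8.12721766e-01,  5.82651711e-01, -4.63510151e-04]), 'force': array([-0.1487792 ,  0.77153032,  0.5962504 ]), 'wrist_torque': array([-0.00121601, -0.022156  , -0.02808868]), 'finger_gap': 1.0009786490778276}
scene {'intrinsics': array([[394.05047021,   0.        , 263.84643486],
       [  0.        , 394.05047021, 184.67329569],
       [  0.        ,   0.        ,   1.        ]]), 'cam_to_world': array([[ 4.90990689e-01,  4.37191540e-01, -7.53519542e-01,
        -1.30513628e+02],
       [-8.71157352e-01,  2.42818716e-01, -4.26759814e-01,
        -9.93919065e+01],
       [-3.60713259e-03,  8.65969184e-01
[... 321 characters left out ...]
 array([[-1.91075613e-02,  9.83362273e-01, -1.80647561e-01,
         3.20594826e+02],
       [-9.99654280e-01, -2.20540001e-02, -1.43158105e-02,
         2.86281903e+02],
       [-1.80616293e-02,  1.80311567e-01,  9.83443703e-01,
         1.25702706e+03],
       [ 0.00000000e+00,  0.00000000e+00,  0.00000000e+00,
         1.00000000e+00]])}
clamp_base [(0.91, [283.8, 201.9, 70.4, 67.1])]
bridge_top [(0.63, [282.1, 189.6, 68.9, 47.1])]
nut_grip [(0.67, [307.3, 206.9, 18.4, 20.6])]
lever_grip [(0.4, [282.2, 201.9, 64.7, 68.6])]
lever_pivot [(0.81, [259.1, 190.6, 20.8, 43.4])]
amber_bottle []
buffer_bottle [(0.55, [211.4, 204.5, 23.4, 15.4])]
red_band_bottle [(0.64, [212.5, 246.3, 21.2, 22.2])]
```

```bash
python3 - <<'E'
import cv2
a=cv2.imread("pics/top0.png");cv2.imwrite("pics/top0z.png",cv2.resize(a[120:300,150:390],None,fx=3.3,fy=3.3,interpolation=cv2.INTER_CUBIC))
a=cv2.imread("pics/scene0.png");cv2.imwrite("pics/scene0z.png",cv2.resize(a,None,fx=1.5,fy=1.5))
E
```

```text
(no output)
```

View pics/top0z.png

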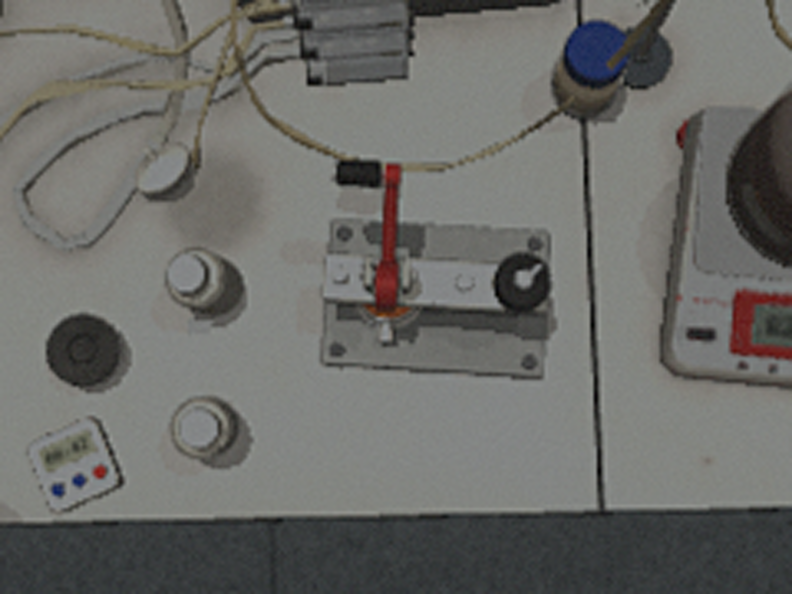

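View pics/scene0z.png

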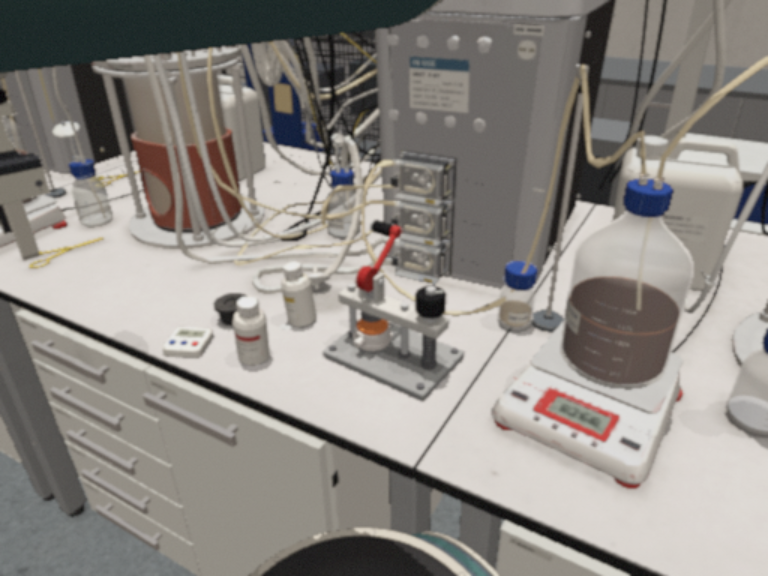

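The top picture shows the clamp at about (283,205), with the nut at (308,205) on its right (-y) side. The red lever leans towards +x (up), with its black handle at about (258,173). Next I'll measure these with depth.

```bash
cat > h.py <<'E'
import numpy as np
from cell import r,capture,camera_model,recognise
def ray(m,u,v):
    K=m["intrinsics"];T=m["cam_to_world"]
    c=np.array([(u-K[0,2])/K[0,0],-(v-K[1,2])/K[1,1],-1.])
    return T[:3,3],T[:3,:3]@c
def atz(m,u,v,z):
    o,d=ray(m,u,v);return o+d*(z-o[2])/d[2]
def atd(m,u,v,dep):
    o,d=ray(m,u,v);return o+d*dep
def proj(m,P):
    T=m["cam_to_world"];c=T[:3,:3].T@(np.asarray(P,float)-T[:3,3]);K=m["intrinsics"]
    return np.array([K[0,0]*c[0]/-c[2]+K[0,2],K[1,1]*-c[1]/-c[2]+K[1,2]])
def cloud(m,dep):
    v,u=np.mgrid[0:dep.shape[0],0:dep.shape[1]]
    K=m["intrinsics"];T=m["cam_to_world"]
    c=np.stack([(u-K[0,2])/K[0,0],-(v-K[1,2])/K[1,1],-np.ones_like(u,float)],-1)*dep[...,None]
    return c@T[:3,:3].T+T[:3,3]
E
python3 - <<'E'
from h import *
m=camera_model("top");p,d=capture("top");c=cloud(m,d)
np.set_printoptions(precision=1,suppress=True)
f=lambda x,y:(x/3.3+150,y/3.3+120)
cor=[f(332,218),f(552,229),f(543,379),f(321,366)]
P=[atz(m,*q,12) for q in cor];print(np.array(P),np.mean(P,0))
for a,b in((0,1),(1,2),(3,2),(0,3)):print(np.linalg.norm(P[a]-P[b]))
for n,(x,y) in dict(nut=(515,285),stud=(522,283),bridge=(465,283),bridgeL=(435,290),bridgeR=(480,270),handle=(357,173),b1=(190,272),b2=(200,430),bl=(597,45),leverhub=(387,290),table=(270,400)).items():
    u,v=map(round,f(x,y));print(n,u,v,c[v,u],np.median(c[v-1:v+2,u-1:u+2].reshape(-1,3),0))
# mask points with z>70 near clamp
M=(c[...,2]>60)&(c[...,2]<260)&(c[...,0]>300)
import cv2
nn,l,st,ce=cv2.connectedComponentsWithStats(M.astype(np.uint8))
for i in range(1,nn):
    if st[i,4]>25:
        q=c[l==i];print(st[i],q.min(0),q.max(0))
E
```

```text
[[554.9 338.5  12. ]
 [541.7 158.7  12. ]
 [419.5 170.8  12. ]
 [433.6 349.1  12. ]] [487.5 254.3  12. ]
180.3532940898575
122.83917813394751
178.9363832052945
121.75989395717777
nut 306 206 [478.9 200.5 140.7] [478.9 200.4 137.6]
stud 308 206 [478.8 195.7 140.7] [478.8 195.7 140.7]
bridge 291 206 [485.6 234.7  99.1] [485.4 234.9 102.1]
bridgeL 282 208 [481.9 257.1  93. ] [481.8 257.1  93.1]
bridgeR 295 202 [496.6 224.   92. ] [496.5 224.1  93.6]
handle 258 172 [555.7 313.5 184.2] [555.8 313.5 183.9]
b1 208 202 [499.8 442.  102.2] [499.8 442.  102.3]
b2 211 250 [380.5 434.4 101.2] [380.3 434.4 101.7]
bl 331 134 [668.9 127.1 101.7] [668.9 127.3 104.5]
leverhub 267 208 [475.3 294.4 146.6] [475.3 294.4 146. ]
table 232 241 [408.7 391.2  -1.8] [408.7 391.1  -0.8]
[   13     0   326   215 11582] [463.1 123.6  60. ] [1065.7  863.3  260. ]
[ 355    0   87   60 4022] [ 887.6 -142.9   60. ] [971.7  44.9 249.6]
[94  6  9 10 42] [928.9 674.  244.9] [950.1 692.9 256. ]
[97 15 10 14 75] [903.7 677.8  60.7] [1043.5  745.7  259.1]
[  0  17  24   7 105] [962.1 959.6  62.2] [1039.5  969.5  181.4]
[ 0
[... 267 characters left out ...]
 64 1135] [ 681.6 -266.7   60.2] [ 770.1 -232.2  260. ]
[ 61  87  29  23 191] [764.9 766.8  60.3] [779.6 784.1 214.8]
[ 452  104   60   68 1758] [ 570.7 -349.6   60.2] [ 698.  -188.7  254.7]
[418 107  46  25 232] [ 655.4 -148.1   60.1] [ 750.4 -111.9  258. ]
[319 109  42  41 514] [639.5  75.8  60. ] [690.9 153.5 259.5]
[400 135  36  13 133] [595.3 -92.4 214.5] [627.8 -13.8 242.4]
[ 360  141   83   67 3315] [ 481.  -113.3   60. ] [629.9  54.4 260. ]
[  0 148  44  18 272] [608.7 870.9  60.6] [643.9 989.3 223.5]
[ 65 170  36  28 195] [524.8 719.2  60.8] [554.9 738.9 258.6]
[201 195  19  19 283] [476.2 417.7  60.3] [522.9 464.8 107.8]
[202 239  20  19 285] [364.4 413.5  62.7] [409.7 461.2 108.4]
```

```bash
python3 - <<'E'
from h import *
np.set_printoptions(precision=1,suppress=True)
m=camera_model("top");p,d=capture("top");c=cloud(m,d);q=c.reshape(-1,3)
def sel(x0,x1,y0,y1,z0,z1):
    k=q[(q[:,0]>x0)&(q[:,0]<x1)&(q[:,1]>y0)&(q[:,1]<y1)&(q[:,2]>z0)&(q[:,2]<z1)];return k
k=sel(450,510,165,225,126,150);print("nut",len(k),k.min(0),k.max(0),(k.min(0)+k.max(0))/2)
k=sel(450,520,205,260,80,110);print("bridge z",len(k),np.median(k,0),np.percentile(k[:,2],[10,90]))
k=sel(540,575,300,335,150,200);print("handle",len(k),k.min(0),k.max(0),k.mean(0))
for x0 in range(580,760,20):
    k=sel(x0,x0+20,200,400,60,500);print(x0,len(k),k.max(0) if len(k) else "")
ms=camera_model("scene");p,d=capture("scene");c=cloud(ms,d);q=c.reshape(-1,3)
k=sel(450,510,165,225,126,150);print("nut s",len(k),k.min(0),k.max(0))
k=sel(450,520,205,260,80,110);print("bridge z s",len(k),np.median(k,0))
k=sel(540,575,290,335,150,200);print("handle s",len(k),k.min(0),k.max(0),k.mean(0))
for n in [("nut",[482.9,194.5,121]),("nuttop",[482.9,194.5,135]),("piv",[490.5,294.2,125]),("grip",[557.6,312.6,171])]:
    print(n[0],proj(m,n[1]),proj(ms,n[1]))
for x in ("nut_grip","lever_grip","lever_pivot"): print(x,[(b["score"],b["bbox"]) for b in recognise("scene",x)[:2]])
E
```

```text
nut 232 [463.3 173.4 127.7] [504.5 214.6 146.4] [483.9 194.  137.1]
bridge z 293 [486.  234.9  94.1] [90.8 98. ]
handle 103 [547.3 301.6 172.7] [566.8 330.4 187.9] [557.  315.  181.8]
580 22 [599.2 346.9  87.4]
600 67 [618.5 388.8 137.7]
620 29 [638.8 397.6 173.2]
640 56 [660.  399.7 218.2]
660 962 [680.  399.9 241.7]
680 588 [700.  398.6 241.2]
700 3784 [720. 400. 500.]
720 2805 [729.8 351.1 499.2]
740 0 
nut s 236 [460.3 174.1 126.1] [502.5 215.  142.4]
bridge z s 297 [472.9 234.1  92.5]
handle s 140 [540.4 290.2 164.9] [563.  333.  183.4] [550.1 310.2 176.6]
nut [307.8 205.5] [286.8 200.4]
nuttop [308.3 204.7] [287.  194.6]
piv [267. 203.] [246.9 185.2]
grip [258.5 172.4] [255.1 152.3]
nut_grip [(0.59, [287.4, 202.2, 22.1, 24.3])]
lever_grip []
lever_pivot [(0.56, [252.5, 171.2, 31.8, 47.5])]
```

```bash
python3 -m handwheel '-.028 .033 0 0 .093;-.028 .033 0 0 .093;-.028 .033 0 0 .093;-.028 .033 0 0 .093;-.028 .033 0 0 .093;-.028 .033 0 0 .093;-.028 .033 0 0 .093;-.028 .033 0 0 .093;-.028 .033 0 0 .093;-.028 .033 0 0 .093;-.028 .033 0 0 .093'
cat >> h.py <<'E'
def st(tx=None,ty=None,tz=None):
    s=r.read_state();w,x,y,z=s["tcp_rot"]
    from scipy.spatial.transform import Rotation as R
    A=R.from_quat([x,y,z,w]).as_matrix()
    np.set_printoptions(precision=2,suppress=True)
    print("t",round(s["time"],2),"p",s["ee_pos"],"yaw",round(np.degrees(np.arctan2(A[1,0],A[0,0])),2),"tilt",A[:,2],"q",s["qpos"],"F",s["force"],"gap",round(s["finger_gap"]*93,1))
    if tx is not None:print("tool delta mm",A.T@(np.array([tx,ty,tz])-s["ee_pos"]))
    return s,A
E
python3 -c "
from h import *
st(483,194.3,104)"
```

```text
time: 1.9
ee_pos: [467.0, 219.3, 218.6]
tcp_rot: [0.0, 0.81, 0.586, 0.001]
force: [0.8, 1.0, -0.1]
finger_gap: 0.995
t 1.9 p [467.04 219.34 218.61] yaw 71.72 tilt [ 0.  0. -1.] q [ 0.39 -0.24  1.78  0.    1.6  -0.86] F [ 0.81  1.01 -0.06] gap 92.5
tool delta mm [-18.99  22.8  114.62]
```

```bash
python3 -m handwheel '-.019 .023 0 0 .093;-.003 .003 .03 0 .093;0 0 .03 0 .093'
python3 -c "
from h import *
st(483,194.3,104)
import cv2
p,d=capture('wrist');cv2.imwrite('pics/w1.png',p[:,:,::-1]);m=camera_model('wrist');print(proj(m,[483,194.3,135]))"
```

```text
time: 2.2
ee_pos: [489.5, 184.7, 161.8]
tcp_rot: [0.002, 0.812, 0.583, 0.005]
force: [0.4, 0.2, -0.6]
finger_gap: 0.998
t 2.2 p [489.48 184.69 161.78] yaw 71.37 tilt [ 0.01  0.   -1.  ] q [ 0.31 -0.21  1.84 -0.    1.49 -0.93] F [ 0.36  0.24 -0.58] gap 92.8
tool delta mm [ 6.7  -9.71 57.74]
[267.41 212.15]
```

View pics/w1.png

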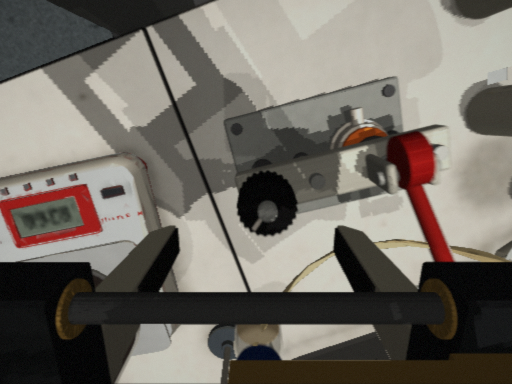

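The nut shows at (267,203), against a prediction of (267,212) for its top, and the fingers hang clear of it. The arm is still settling, so I'll let it settle and then correct.

```bash
python3 -m handwheel '.006 -.009 0 0 .093;0 0 0 0 .093;0 0 0 0 .093'
python3 -c "
from h import *
st(483,194.3,104)
import cv2
p,d=capture('wrist');cv2.imwrite('pics/w2.png',p[:,:,::-1]);m=camera_model('wrist');print(proj(m,[483,194.3,135]),proj(m,[483,194.3,142]))
c=cloud(m,d).reshape(-1,3);k=c[(abs(c[:,0]-483)<32)&(abs(c[:,1]-194)<32)&(c[:,2]>125)&(c[:,2]<150)]
print(len(k),k.min(0),k.max(0),(k.min(0)+k.max(0))/2)
k=c[(abs(c[:,0]-486)<10)&(abs(c[:,1]-235)<15)&(c[:,2]>80)&(c[:,2]<110)];print('bridge',np.median(k,0))
"
```

```text
time: 2.55
ee_pos: [480.5, 194.2, 158.3]
tcp_rot: [0.001, 0.812, 0.584, 0.002]
force: [0.0, 0.6, 0.0]
finger_gap: 1.005
t 2.55 p [480.48 194.21 158.26] yaw 71.41 tilt [ 0.  0. -1.] q [ 0.34 -0.21  1.86 -0.    1.49 -0.91] F [0.03 0.64 0.02] gap 93.5
tool delta mm [ 0.75  2.14 54.27]
[256.89 225.34] [256.95 229.58]
2858 [463.51 173.83 125.01] [505.79 215.99 143.77] [484.65 194.91 134.39]
bridge [485.01 234.89  94.15]
```

View pics/w2.png

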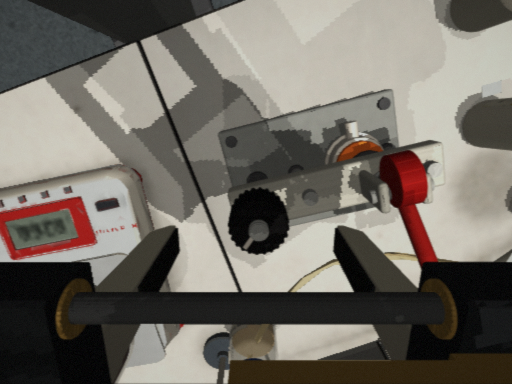

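The nut shows at (258,222), which agrees with (484,194.6) in the world frame. Bridge top is at 94 mm. I'll descend and grip.

```bash
python3 -m handwheel '.001 .003 .02 0 .093;0 0 .018 0 .093;0 0 .008 0 .093;0 0 0 0 .093'
python3 -c "
from h import *
st(484,194.6,104)"
```

```text
time: 3.0
ee_pos: [485.6, 196.1, 116.1]
tcp_rot: [0.002, 0.811, 0.585, 0.006]
force: [0.5, 0.0, 0.2]
finger_gap: 1.001
t 3.0 p [485.58 196.07 116.09] yaw 71.55 tilt [ 0.01  0.   -1.  ] q [ 0.34 -0.18  1.9  -0.    1.41 -0.91] F [0.46 0.03 0.24] gap 93.1
tool delta mm [-1.98 -1.15 12.06]
```

```bash
python3 -m handwheel '-.002 -.001 .009 0 .093;0 0 .003 0 .06;0 0 0 0 .035;0 0 0 0 .035;0 0 0 0 .035;0 0 0 0 .035'
python3 -c "
from h import *
st(484,194.6,104)"
```

```text
time: 3.6
ee_pos: [485.0, 194.9, 106.3]
tcp_rot: [0.002, 0.811, 0.585, 0.007]
force: [-0.5, -0.1, 0.1]
finger_gap: 0.621
t 3.6 p [485.03 194.89 106.32] yaw 71.56 tilt [ 0.01  0.   -1.  ] q [ 0.33 -0.18  1.91 -0.    1.39 -0.92] F [-0.5  -0.08  0.08] gap 57.7
tool delta mm [-0.62 -0.91  2.3 ]
```

```bash
python3 -m handwheel '0 0 0 0 .03;0 0 0 0 .03;0 0 0 0 .03;0 0 0 0 .03;0 0 0 0 .03'
python3 -c "
from h import *
st(484,194.6,104)"
```

```text
time: 4.1
ee_pos: [485.0, 194.4, 106.7]
tcp_rot: [0.003, 0.811, 0.585, 0.007]
force: [-0.5, -0.5, -0.5]
finger_gap: 0.428
t 4.1 p [485.03 194.42 106.71] yaw 71.55 tilt [ 0.01  0.   -1.  ] q [ 0.33 -0.18  1.91 -0.    1.39 -0.92] F [-0.52 -0.49 -0.45] gap 39.8
tool delta mm [-0.17 -1.07  2.69]
```

```bash
python3 -m handwheel '0 0 .0002 .05 .03;0 0 .0002 .1 .03;0 0 .0003 .13 .03;0 0 .0003 .14 .03;0 0 .0003 .14 .03;0 0 .0003 .14 .03;0 0 .0003 .14 .03;0 0 .0003 .14 .03;0 0 0 0 .03'
python3 -c "
from h import *
s,_=st(484,194.6,104);print(s['wrist_torque'])"
```

```text
time: 5.0
ee_pos: [484.0, 193.4, 104.7]
tcp_rot: [0.001, 0.993, 0.117, 0.006]
force: [1.0, -1.7, 0.5]
finger_gap: 0.425
t 5.0 p [484.02 193.44 104.75] yaw 13.39 tilt [ 0.01  0.   -1.  ] q [ 0.33 -0.18  1.91 -0.    1.39  0.1 ] F [ 1.05 -1.71  0.48] gap 39.5
tool delta mm [ 0.24 -1.13  0.75]
[-0.54  0.2  -0.28]
```

```bash
python3 -m handwheel '0 0 .0002 .12 .03;0 0 .0003 .12 .03;0 0 .0003 .12 .03;0 0 .0003 .12 .03;0 0 0 0 .03;0 0 0 0 .03'
python3 -c "
from h import *
s,_=st(484,194.6,104);print(s['wrist_torque'])"
```

```text
time: 5.6
ee_pos: [483.4, 193.4, 103.8]
tcp_rot: [-0.0, 0.993, -0.116, 0.005]
force: [-0.4, -0.2, 1.3]
finger_gap: 0.426
t 5.6 p [483.35 193.44 103.8 ] yaw -13.37 tilt [ 0.01 -0.   -1.  ] q [ 0.33 -0.18  1.92 -0.    1.39  0.57] F [-0.37 -0.16  1.31] gap 39.6
tool delta mm [ 0.36 -1.28 -0.19]
[-0.32  0.41 -0.43]
```

```bash
python3 -m handwheel '0 0 0 0 .07;0 0 0 0 .07;0 0 0 0 .07;0 0 -.02 0 .07;0 0 -.03 .05 .07;0 0 -.035 .05 .07;0 0 -.02 .05 .07;0 0 0 0 .07'
python3 -c "
from h import *
s,_=st(558,314,205)"
```

```text
time: 6.4
ee_pos: [482.0, 193.6, 211.4]
tcp_rot: [-0.001, 0.983, -0.186, 0.005]
force: [0.1, -0.7, 0.4]
finger_gap: 0.755
t 6.4 p [482.01 193.6  211.39] yaw -21.39 tilt [ 0.01 -0.   -1.  ] q [ 0.33 -0.23  1.79 -0.    1.58  0.71] F [ 0.09 -0.75  0.44] gap 70.2
tool delta mm [  26.78 -139.8     7.09]
```

```bash
python3 -m handwheel '.007 -.04 0 -.1 .07;.007 -.04 0 -.1 .07;.007 -.04 0 -.1 .07;.003 -.015 0 0 .07;0 0 0 0 .07;0 0 0 0 .07'
python3 -c "
from h import *
s,_=st(558,314,205)"
```

```text
time: 7.0
ee_pos: [539.0, 321.2, 206.2]
tcp_rot: [0.001, 1.0, -0.027, 0.004]
force: [-0.5, -0.1, -0.3]
finger_gap: 0.751
t 7.0 p [539.01 321.18 206.16] yaw -3.08 tilt [ 0.01 -0.   -1.  ] q [ 0.5   0.01  1.57 -0.01  1.55  0.55] F [-0.55 -0.13 -0.35] gap 69.9
tool delta mm [19.34  6.14  1.31]
```

```bash
python3 -m handwheel '.019 .006 0 .02 .07;0 0 0 0 .07;0 0 0 0 .07'
python3 -c "
from h import *
s,_=st(558,314,156)
import cv2
p,d=capture('wrist');cv2.imwrite('pics/w3.png',p[:,:,::-1]);m=camera_model('wrist');print(proj(m,[558,313,179]))
c=cloud(m,d).reshape(-1,3);k=c[(abs(c[:,0]-558)<32)&(abs(c[:,1]-314)<32)&(c[:,2]>160)&(c[:,2]<188)]
print(len(k),k.min(0),k.max(0),np.median(k,0))
p,d=capture('top');cv2.imwrite('pics/t3.png',cv2.resize(p[120:300,150:390,::-1],None,fx=3.3,fy=3.3))
"
```

```text
time: 7.3
ee_pos: [558.5, 310.7, 206.1]
tcp_rot: [0.001, 0.999, -0.039, 0.004]
force: [-0.3, -0.3, -0.4]
finger_gap: 0.753
t 7.3 p [558.49 310.65 206.1 ] yaw -4.49 tilt [ 0.01 -0.   -1.  ] q [ 0.47  0.04  1.54 -0.01  1.55  0.55] F [-0.26 -0.32 -0.44] gap 70.0
tool delta mm [-1.12 -3.4  50.09]
[252.98 218.66]
2039 [532.99 282.84 160.04] [570.24 332.78 181.89] [558.06 308.41 177.82]
```

View pics/w3.png

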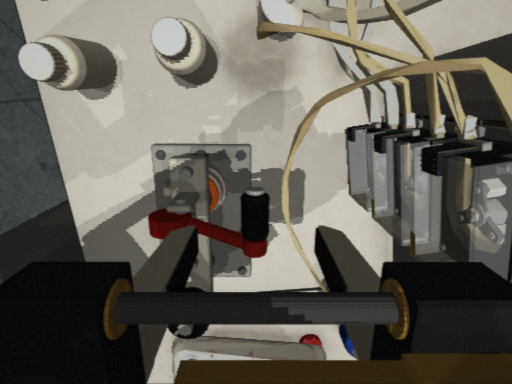

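View pics/t3.png

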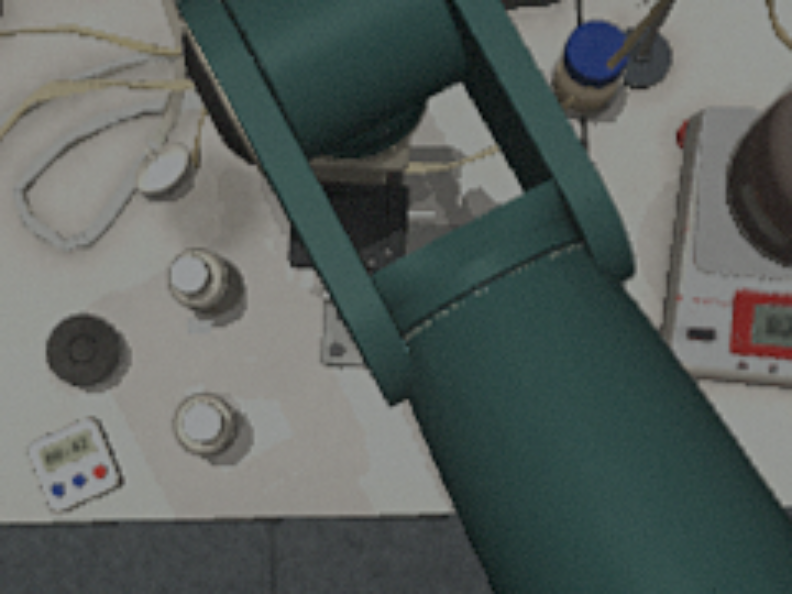

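The wrist picture has the handle at (255,215), against a prediction of (253,219), and it sits between the jaws. I'll narrow the jaws and descend.

```bash
python3 -m handwheel '-.001 -.003 0 0 .05;0 0 .02 0 .05;0 0 .018 0 .05;0 0 .006 0 .05;0 0 0 0 .035;0 0 0 0 .03'
python3 -c "
from h import *
s,_=st(558,314,156)"
```

```text
time: 8.0
ee_pos: [557.3, 314.3, 161.7]
tcp_rot: [0.001, 0.999, -0.039, 0.004]
force: [-0.3, 0.8, 0.1]
finger_gap: 0.412
t 8.0 p [557.34 314.34 161.69] yaw -4.46 tilt [ 0.01 -0.   -1.  ] q [ 0.48  0.06  1.6  -0.01  1.48  0.55] F [-0.27  0.79  0.11] gap 38.3
tool delta mm [0.64 0.28 5.69]
```

```bash
python3 -m handwheel '0 0 .005 0 .025;0 0 .001 0 .015;0 0 0 0 .015;0 0 0 0 .015;0 0 0 0 .015'
python3 -c "
from h import *
s,_=st(558,314,156)"
```

```text
time: 8.5
ee_pos: [557.9, 314.6, 156.8]
tcp_rot: [0.0, 0.999, -0.039, 0.005]
force: [-0.0, 1.1, -2.3]
finger_gap: 0.207
t 8.5 p [557.9  314.59 156.76] yaw -4.47 tilt [ 0.01 -0.   -1.  ] q [ 0.48  0.06  1.6  -0.01  1.47  0.55] F [-0.04  1.06 -2.33] gap 19.2
tool delta mm [0.13 0.58 0.76]
```

```bash
cat >> h.py <<'E'
# lever: off = tcp-to-handle height; angle from TCP given pivot
def lev(px,pz,off=0):
    s,A=st();e=np.array([.997,-.077]);t=np.array([.077,.997])
    x=s["ee_pos"][:2]@e-px; z=s["ee_pos"][2]-pz
    phi=np.arctan2(x,z);F=s["force"];fx=F[:2]@e;fz=F[2]
    # tangential (toward open positive) and radial
    print("bx",round(s["ee_pos"][:2]@e,2),"phi",round(phi,3),"lever",round(.96-phi,3),"rad",round(np.hypot(x,z),1),"Ftan",round(fx*np.cos(phi)-fz*np.sin(phi),2),"Frad",round(fx*np.sin(phi)+fz*np.cos(phi),2),"tz",s["wrist_torque"])
E
python3 -c "
from h import *
lev(532-65.5,156.8-45.9)"
python3 -m handwheel '-.005 0 -.006 0 .015;-.0055 0 -.006 0 .015;-.006 0 -.005 0 .015'
python3 -c "
from h import *
lev(532-65.5,156.8-45.9)"

```

```text
t 8.5 p [557.9  314.59 156.76] yaw -4.47 tilt [ 0.01 -0.   -1.  ] q [ 0.48  0.06  1.6  -0.01  1.47  0.55] F [-0.04  1.06 -2.33] gap 19.2
bx 532.01 phi 0.96 lever -0.0 rad 80.0 Ftan 1.84 Frad -1.44 tz [-0.11  0.   -0.01]
time: 8.8
ee_pos: [540.7, 315.9, 173.7]
tcp_rot: [0.0, 0.999, -0.039, 0.005]
force: [-0.7, 0.9, -4.1]
finger_gap: 0.203
t 8.8 p [540.72 315.91 173.7 ] yaw -4.49 tilt [ 0.01 -0.   -1.  ] q [ 0.49  0.02  1.61 -0.01  1.5   0.57] F [-0.69  0.91 -4.07] gap 18.9
bx 514.77 phi 0.655 lever 0.305 rad 79.2 Ftan 1.88 Frad -3.69 tz [0.07 0.15 0.01]
```

```bash
python3 -m handwheel '-.0063 0 -.0046 0 .015;-.0068 0 -.004 0 .015;-.0072 0 -.0032 0 .015;-.0076 0 -.0025 0 .015'
python3 -c "
from h import *
lev(532-65.5,156.8-45.9)"
python3 -m handwheel '0 0 0 0 .015;0 0 0 0 .015'
python3 -c "
from h import *
lev(532-65.5,156.8-45.9)"

```

```text
time: 9.2
ee_pos: [509.2, 318.3, 187.5]
tcp_rot: [0.001, 0.999, -0.039, 0.003]
force: [0.1, 2.3, -12.7]
finger_gap: 0.202
t 9.2 p [509.2  318.27 187.52] yaw -4.47 tilt [ 0.01 -0.   -1.  ] q [ 0.52 -0.04  1.65 -0.    1.52  0.6 ] F [  0.05   2.34 -12.71] gap 18.8
bx 483.17 phi 0.214 lever 0.746 rad 78.4 Ftan 2.57 Frad -12.45 tz [ 0.29  0.06 -0.03]
time: 9.4
ee_pos: [508.0, 318.6, 187.6]
tcp_rot: [0.001, 0.999, -0.039, 0.003]
force: [0.2, 2.1, -7.4]
finger_gap: 0.201
t 9.4 p [507.98 318.55 187.65] yaw -4.42 tilt [ 0.01 -0.   -1.  ] q [ 0.52 -0.04  1.65 -0.    1.52  0.6 ] F [ 0.17  2.14 -7.45] gap 18.7
bx 481.93 phi 0.198 lever 0.762 rad 78.3 Ftan 1.47 Frad -7.3 tz [ 0.18  0.02 -0.02]
```

```bash
for i in 1; do python3 -m handwheel '-.005 0 -.0006 0 .015;-.003 0 -.0002 0 .015;0 0 0 0 .015' >/dev/null
python3 -c "
from h import *
lev(467.8,108.9)"; done
python3 -m handwheel '-.005 0 -.0002 0 .015;-.003 0 0 0 .015;0 0 0 0 .015' >/dev/null
python3 -c "
from h import *
lev(467.8,108.9)"
```

```text
t 9.7 p [500.07 319.17 188.63] yaw -4.44 tilt [ 0.01 -0.   -1.  ] q [ 0.53 -0.06  1.67 -0.01  1.53  0.61] F [-0.96  1.18 -7.31] gap 19.0
bx 473.99 phi 0.077 lever 0.883 rad 80.0 Ftan -0.48 Frad -7.37 tz [ 0.26  0.21 -0.01]
t 10.0 p [491.79 319.82 188.84] yaw -4.45 tilt [ 0.01 -0.   -1.  ] q [ 0.54 -0.07  1.68 -0.01  1.53  0.61] F [ 1.27  2.52 -7.3 ] gap 19.0
bx 465.68 phi -0.026 lever 0.986 rad 80.0 Ftan 0.88 Frad -7.33 tz [ 0.27  0.02 -0.03]
```

```bash
python3 -m handwheel '-.005 0 .0006 0 .015;-.003 0 .0004 0 .015;0 0 0 0 .015' >/dev/null
python3 -c "
from h import *
lev(467.8,108.9)"
python3 -m handwheel '-.005 0 .0008 0 .015;-.003 0 .0006 0 .015;0 0 0 0 .015' >/dev/null
python3 -c "
from h import *
lev(467.8,108.9)"
python3 -m handwheel '-.005 0 .0013 0 .015;-.003 0 .001 0 .015;0 0 0 0 .015' >/dev/null
python3 -c "
from h import *
lev(467.8,108.9)"
```

```text
t 10.3 p [483.48 320.55 188.18] yaw -4.46 tilt [ 0.01 -0.   -1.  ] q [ 0.54 -0.09  1.7  -0.01  1.52  0.62] F [ 2.08  0.92 -7.22] gap 18.7
bx 457.35 phi -0.131 lever 1.091 rad 80.0 Ftan 1.04 Frad -7.42 tz [ 0.26 -0.21  0.02]
t 10.6 p [475.38 321.17 186.77] yaw -4.47 tilt [ 0.01 -0.   -1.  ] q [ 0.55 -0.1   1.71 -0.01  1.52  0.63] F [ 4.24  2.09 -6.42] gap 19.0
bx 449.22 phi -0.234 lever 1.194 rad 80.1 Ftan 2.46 Frad -7.19 tz [ 0.32 -0.62  0.01]
t 10.9 p [468.01 321.7  184.74] yaw -4.5 tilt [ 0.02 -0.   -1.  ] q [ 0.56 -0.12  1.73 -0.01  1.52  0.64] F [ 7.37  2.33 -8.13] gap 19.1
bx 441.84 phi -0.33 lever 1.29 rad 80.2 Ftan 4.14 Frad -10.02 tz [ 0.24 -0.93  0.01]
```

```bash
python3 -m handwheel '-.005 0 .002 0 .015;-.003 0 .0018 0 .015;0 0 0 0 .015' >/dev/null
python3 -c "
from h import *
lev(467.8,108.9)"
python3 -m handwheel '-.005 0 .0025 0 .015;-.003 0 .0018 0 .015;0 0 0 0 .015' >/dev/null
python3 -c "
from h import *
lev(467.8,108.9)"
python3 -m handwheel '0 0 0.0002 0 .015' >/dev/null
python3 -c "
from h import *
lev(467.8,108.9)"
```

```text
t 11.2 p [461.5  322.33 182.3 ] yaw -4.55 tilt [ 0.02  0.   -1.  ] q [ 0.57 -0.13  1.74 -0.01  1.51  0.65] F [ 7.78  0.51 -9.85] gap 19.3
bx 435.3 phi -0.417 lever 1.377 rad 80.3 Ftan 3.07 Frad -12.13 tz [ 0.   -1.22  0.09]
t 11.5 p [455.75 322.74 179.48] yaw -4.61 tilt [ 0.03  0.   -1.  ] q [ 0.58 -0.14  1.76 -0.01  1.5   0.66] F [ 8.99  0.41 -8.02] gap 19.3
bx 429.53 phi -0.497 lever 1.457 rad 80.3 Ftan 4.03 Frad -11.3 tz [ 0.14 -1.42  0.  ]
t 11.6 p [456.05 322.7  179.54] yaw -4.61 tilt [ 0.03  0.   -1.  ] q [ 0.58 -0.14  1.76 -0.02  1.5   0.66] F [ 5.78  2.77 -5.15] gap 19.1
bx 429.84 phi -0.493 lever 1.453 rad 80.2 Ftan 2.45 Frad -7.16 tz [ 0.3  -0.97  0.08]
```

```bash
cat > b.py <<'E'
from h import *
import sys
s=r.read_state();e=np.array([.997,-.077])
x=s["ee_pos"][:2]@e-467.8; z=s["ee_pos"][2]-108.9
phi=np.arctan2(x,z);F=s["force"];fx=F[:2]@e;fz=F[2]
print("t",round(s["time"],2),"x",round(x,1),"z",round(z,1),"lever",round(.96-phi,3),"rad",round(np.hypot(x,z),1),"Ftan",round(fx*np.cos(phi)-fz*np.sin(phi),2),"Frad",round(fx*np.sin(phi)+fz*np.cos(phi),2),"M",np.round(s["wrist_torque"],2),"gap",round(s["finger_gap"]*93,1),flush=True)
E
H="python3 -m handwheel"; B="python3 b.py"
$H '.0026 0 -.0009 0 .015' >/dev/null; $B
$H '.0027 0 -.0011 0 .015' >/dev/null; $B
$H '.0027 0 -.0011 0 .015' >/dev/null; $B
$H '.0028 0 -.001 0 .015' >/dev/null; $B
$H '.0028 0 -.001 0 .015' >/dev/null; $B
$H '.0028 0 -.001 0 .015' >/dev/null; $B
$H '.0029 0 -.0008 0 .015' >/dev/null; $B
$H '.0029 0 -.0007 0 .015' >/dev/null; $B
$H '.0029 0 -.0006 0 .015' >/dev/null; $B
$H '.003 0 -.0005 0 .015' >/dev/null; $B
$H '.003 0 -.0003 0 .015' >/dev/null; $B
$H '.003 0 -.0002 0 .015' >/dev/null; $B
```

```text
t 11.7 x -35.3 z 71.9 lever 1.416 rad 80.1 Ftan 3.95 Frad -5.1 M [ 0.21 -0.78  0.04] gap 19.3
t 11.8 x -32.4 z 73.3 lever 1.377 rad 80.2 Ftan 2.48 Frad -9.25 M [ 0.17 -1.02  0.04] gap 19.0
t 11.9 x -29.6 z 74.5 lever 1.338 rad 80.2 Ftan 2.85 Frad -10.06 M [ 0.31 -0.93  0.01] gap 19.1
t 12.0 x -26.7 z 75.6 lever 1.3 rad 80.1 Ftan 1.22 Frad -9.19 M [ 0.41 -0.78  0.01] gap 19.2
t 12.1 x -23.9 z 76.5 lever 1.263 rad 80.1 Ftan 1.81 Frad -10.32 M [ 0.39 -0.64  0.01] gap 19.1
t 12.2 x -21.2 z 77.3 lever 1.227 rad 80.1 Ftan 0.88 Frad -11.14 M [ 0.39 -0.58  0.05] gap 19.1
t 12.3 x -18.4 z 77.9 lever 1.192 rad 80.1 Ftan 0.83 Frad -8.29 M [ 0.49 -0.37  0.04] gap 19.6
t 12.4 x -15.7 z 78.5 lever 1.157 rad 80.0 Ftan -0.05 Frad -8.5 M [ 0.44 -0.27 -0.02] gap 18.9
t 12.5 x -12.9 z 78.9 lever 1.122 rad 80.0 Ftan 0.01 Frad -8.52 M [ 0.46 -0.15  0.03] gap 19.2
t 12.6 x -10.0 z 79.4 lever 1.085 rad 80.0 Ftan -0.58 Frad -8.78 M [ 0.48  0.03 -0.01] gap 19.0
t 12.7 x -7.0 z 79.7 lever 1.048 rad 80.0 Ftan -1.0 Frad -7.72 M [0.42 0.14 0.03] gap 19.5
t 12.8 x -3.9 z 79.9 lever 1.009 rad 80.0 Ftan -1.3 Frad -8.33 M [ 0.4   0.18 -0.03] gap 19.4
```

```bash
H="python3 -m handwheel"; B="python3 b.py"
$H '.003 0 -.0001 0 .015' >/dev/null; $B
$H '.003 0 0 0 .015' >/dev/null; $B
$H '.003 0 0 0 .015' >/dev/null; $B
$H '.003 0 .0001 0 .015' >/dev/null; $B
$H '.003 0 .0003 0 .015' >/dev/null; $B
$H '0 0 .0005 0 .015' >/dev/null; $B
echo fwd
$H '-.003 0 0 0 .015' >/dev/null; $B
$H '-.003 0 0 0 .015' >/dev/null; $B
$H '-.003 0 -.0001 0 .015' >/dev/null; $B
$H '-.003 0 0 0 .015' >/dev/null; $B
$H '-.003 0 0 0 .015' >/dev/null; $B
$H '-.003 0 .0001 0 .015' >/dev/null; $B
$H '-.003 0 .0002 0 .015' >/dev/null; $B
$H '-.003 0 .0003 0 .015' >/dev/null; $B
$H '-.003 0 .0004 0 .015' >/dev/null; $B
$H '-.003 0 .0006 0 .015' >/dev/null; $B
$H '-.003 0 .0007 0 .015' >/dev/null; $B
$H '-.003 0 .0008 0 .015' >/dev/null; $B
$H '-.003 0 .001 0 .015' >/dev/null; $B
$H '-.003 0 .001 0 .015' >/dev/null; $B
```

```text
t 12.9 x -0.8 z 80.0 lever 0.97 rad 80.0 Ftan -0.64 Frad -8.33 M [0.39 0.22 0.02] gap 19.1
t 13.0 x 2.3 z 80.0 lever 0.931 rad 80.1 Ftan -1.37 Frad -8.84 M [0.42 0.25 0.01] gap 18.9
t 13.1 x 5.4 z 79.9 lever 0.892 rad 80.1 Ftan -0.68 Frad -10.34 M [0.43 0.35 0.  ] gap 19.3
t 13.2 x 8.5 z 79.6 lever 0.853 rad 80.1 Ftan -0.32 Frad -10.24 M [0.42 0.39 0.04] gap 19.3
t 13.3 x 11.7 z 79.3 lever 0.814 rad 80.1 Ftan -0.24 Frad -8.59 M [0.44 0.46 0.02] gap 19.1
t 13.4 x 12.2 z 79.1 lever 0.808 rad 80.0 Ftan -0.46 Frad -3.74 M [0.49 0.23 0.01] gap 19.1
fwd
t 13.5 x 9.7 z 79.4 lever 0.839 rad 80.0 Ftan 1.87 Frad -4.64 M [ 0.35 -0.16  0.03] gap 19.3
t 13.6 x 6.7 z 79.7 lever 0.876 rad 80.0 Ftan 1.84 Frad -5.27 M [ 0.35 -0.09 -0.01] gap 19.3
t 13.7 x 3.6 z 80.0 lever 0.915 rad 80.0 Ftan 1.66 Frad -7.08 M [ 0.34 -0.18  0.1 ] gap 19.1
t 13.8 x 0.3 z 80.0 lever 0.956 rad 80.0 Ftan 1.09 Frad -6.48 M [ 0.35 -0.2   0.05] gap 18.9
t 13.9 x -3.0 z 79.9 lever 0.998 rad 80.0 Ftan 2.17 Frad -7.35 M [ 0.32 -0.28  0.01] gap 19.0
t 14.0 x -6.3 z 79.7 lever 1.039 rad 80.0 Ftan 1.39 Frad -7.06 M [ 0.37 -0.32  0.09] gap 19.4
t 14.1 x -9.6 z 79.4 lever 1.08 rad 80.0 Ftan 2.49 Frad -8.06 M [ 0.33 -0.44  0.03] gap 19.2
t 14.2 x -12.7 z 78.9 lever 1.12 rad 80.0 Ftan 3.06 Frad -8.31 M [ 0.35 -0.61  0.02] gap 19.2
t 14.3 x -15.8 z 78.4 lever 1.159 rad 80.0 Ftan 3.39 Frad -9.49 M [ 0.35 -0.82  0.04] gap 19.2
t 14.4 x -18.7 z 77.8 lever 1.196 rad 80.0 Ftan 4.66 Frad -8.06 M [ 0.35 -1.01  0.06] gap 18.8
t 14.5 x -21.5 z 77.2 lever 1.231 rad 80.1 Ftan 5.37 Frad -8.81 M [ 0.3  -1.14  0.09] gap 19.2
t 14.6 x -24.1 z 76.4 lever 1.266 rad 80.1 Ftan 5.73 Frad -9.67 M [ 0.32 -1.35  0.1 ] gap 19.1
t 14.7 x -26.6 z 75.6 lever 1.299 rad 80.1 Ftan 6.47 Frad -9.25 M [ 0.4  -1.52  0.02] gap 19.4
t 14.8 x -29.0 z 74.8 lever 1.33 rad 80.2 Ftan 7.34 Frad -10.98 M [ 0.24 -1.72  0.08] gap 19.2
```

```bash
H="python3 -m handwheel"; B="python3 b.py"
$H '.0076 0 -.0022 0 .015;.0078 0 -.0015 0 .015;.0079 0 -.0006 0 .015;.008 0 .0001 0 .015;.008 0 .0008 0 .015' >/dev/null; $B
$H '.0078 0 .0014 0 .015;.0077 0 .0022 0 .015;.0074 0 .003 0 .015' >/dev/null; $B
```

```text
t 15.3 x 10.1 z 79.4 lever 0.834 rad 80.1 Ftan -1.23 Frad -8.6 M [0.29 0.44 0.04] gap 19.4
t 15.6 x 34.5 z 72.6 lever 0.516 rad 80.3 Ftan -1.41 Frad -10.32 M [0.38 1.01 0.04] gap 19.2
```

```bash
H="python3 -m handwheel"; B="python3 b.py"
$H '.006 0 .0038 0 .015;.0067 0 .0045 0 .015;.0062 0 .0052 0 .015' >/dev/null; $B
$H '.0055 0 .0056 0 .015;.0035 0 .0042 0 .015;0 0 0 0 .015' >/dev/null; $B
```

```text
t 15.9 x 55.2 z 58.6 lever 0.204 rad 80.5 Ftan -0.81 Frad -10.24 M [ 0.32  1.51 -0.02] gap 18.8
t 16.2 x 65.3 z 47.1 lever 0.014 rad 80.5 Ftan 1.43 Frad -5.84 M [0.42 0.72 0.  ] gap 19.5
```

```bash
H="python3 -m handwheel"
$H '0 0 0 0 .05;0 0 0 0 .05;0 0 0 0 .05;0 0 -.02 0 .07;0 0 -.03 0 .07;-.004 .005 -.01 0 .07;-.02 .035 0 0 .07;-.02 .035 0 0 .07;-.015 .03 0 0 .07;0 0 0 0 .07;0 0 0 0 .07'
python3 -c "
from h import *
s,_=st(484,194.2,150)"
```

```text
time: 17.3
ee_pos: [488.6, 209.2, 217.6]
tcp_rot: [-0.002, 0.999, -0.04, 0.022]
force: [-0.2, 1.3, 0.3]
finger_gap: 0.752
t 17.3 p [488.58 209.16 217.55] yaw -4.64 tilt [ 0.04  0.   -1.  ] q [ 0.36 -0.23  1.77 -0.01  1.55  0.45] F [-0.15  1.3   0.26] gap 70.0
tool delta mm [-6.3  15.62 67.27]
```

```bash
H="python3 -m handwheel"
$H '-.005 .0155 0 0 .07;0 0 .035 0 .07;0 0 .03 0 .07;0 0 0 0 .07;0 0 0 0 .07'
python3 -c "
from h import *
s,_=st(484.5,194.2,102.5)"
```

```text
time: 17.8
ee_pos: [485.5, 192.9, 151.5]
tcp_rot: [-0.002, 0.999, -0.04, 0.023]
force: [0.4, 0.2, -0.6]
finger_gap: 0.752
t 17.8 p [485.52 192.95 151.51] yaw -4.54 tilt [ 0.05  0.   -1.  ] q [ 0.34 -0.23  1.88 -0.01  1.45  0.42] F [ 0.36  0.24 -0.59] gap 70.0
tool delta mm [-3.33 -0.92 48.91]
```

```bash
H="python3 -m handwheel"
$H '-.0025 -.001 .02 0 .07;-.001 0 .018 0 .07;0 0 .008 0 .06;0 0 .002 0 .05;0 0 0 0 .045;0 0 0 0 .03;0 0 0 0 .03;0 0 0 0 .03'
python3 -c "
from h import *
s,_=st(484.5,194.2,102.5)"
```

```text
time: 18.6
ee_pos: [484.0, 195.6, 109.7]
tcp_rot: [-0.003, 0.999, -0.039, 0.022]
force: [8.0, 0.9, -10.4]
finger_gap: 0.425
t 18.6 p [483.98 195.58 109.74] yaw -4.46 tilt [ 0.04  0.   -1.  ] q [ 0.34 -0.2   1.93 -0.01  1.37  0.42] F [  8.04   0.9  -10.4 ] gap 39.5
tool delta mm [0.32 1.38 7.25]
```

```bash
H="python3 -m handwheel"
$H '0 0 0 0 .03;0 0 0 0 .03'
$H '0 0 .0003 .08 .03;0 0 .0003 .12 .03;0 0 .0003 .12 .03;0 0 .0003 .12 .03;0 0 .0003 .12 .03;0 0 0 0 .03;0 0 0 0 .03'
python3 -c "
from h import *
s,_=st(484.5,194.2,102.5);print(s['wrist_torque'])"
```

```text
time: 18.8
ee_pos: [484.1, 195.5, 109.7]
tcp_rot: [-0.003, 0.999, -0.039, 0.022]
force: [2.1, 1.3, -9.3]
finger_gap: 0.432
time: 19.5
ee_pos: [484.7, 195.7, 108.9]
tcp_rot: [-0.009, 0.947, -0.321, 0.021]
force: [0.9, 1.9, -8.6]
finger_gap: 0.425
t 19.5 p [484.68 195.65 108.87] yaw -37.46 tilt [ 0.04  0.   -1.  ] q [ 0.34 -0.2   1.93 -0.01  1.37  1.  ] F [ 0.9   1.86 -8.58] gap 39.6
tool delta mm [0.53 1.46 6.35]
[ 0.12 -0.05 -0.22]
```

```bash
H="python3 -m handwheel"
$H '0 0 0 0 .07;0 0 0 0 .07;0 0 0 0 .07;0 0 -.02 0 .07;0 0 -.03 0 .07;0 0 -.035 -.08 .07;0 0 -.015 -.12 .07;0 0 0 -.12 .07;0 0 0 -.12 .07;0 0 0 -.12 .07;0 0 0 0 .07'
python3 -c "
from h import *
s,_=st(558,314.5,205)"
```

```text
time: 20.6
ee_pos: [481.3, 195.3, 218.9]
tcp_rot: [-0.003, 0.999, -0.03, 0.026]
force: [-0.7, -0.1, -0.6]
finger_gap: 0.749
t 20.6 p [481.26 195.27 218.91] yaw -3.4 tilt [ 0.05  0.01 -1.  ] q [ 0.34 -0.26  1.8  -0.01  1.55  0.4 ] F [-0.72 -0.06 -0.58] gap 69.7
tool delta mm [  68.71 -123.42   18.55]
```

```bash
H="python3 -m handwheel"
$H '.02 -.037 0 .02 .06;.02 -.037 0 0 .06;.019 -.034 .002 0 .06;.006 -.01 .003 0 .06;0 0 0 0 .06;0 0 0 0 .06'
python3 -c "
from h import *
s,_=st(558,314.5,156)"
```

```text
time: 21.2
ee_pos: [557.7, 310.9, 220.0]
tcp_rot: [-0.004, 0.998, -0.049, 0.027]
force: [0.5, -0.3, -1.4]
finger_gap: 0.643
t 21.2 p [557.69 310.91 219.97] yaw -5.68 tilt [ 0.06  0.01 -1.  ] q [ 0.48  0.    1.56 -0.02  1.53  0.58] F [ 0.49 -0.32 -1.41] gap 59.8
tool delta mm [-3.53 -2.91 63.91]
```

```bash
H="python3 -m handwheel"
$H '-.003 -.003 .025 -.02 .05;-.001 0 .025 0 .05;0 0 .008 0 .05;0 0 0 0 .05'
python3 -c "
from h import *
s,_=st(558.5,314.5,155)"
```

```text
time: 21.6
ee_pos: [556.0, 310.9, 163.2]
tcp_rot: [-0.004, 0.999, -0.042, 0.029]
force: [0.4, 0.2, 0.4]
finger_gap: 0.538
t 21.6 p [556.   310.95 163.23] yaw -4.82 tilt [ 0.06  0.01 -1.  ] q [ 0.48  0.02  1.63 -0.02  1.43  0.57] F [0.35 0.22 0.42] gap 50.1
tool delta mm [ 1.71 -3.65  8.38]
```

```bash
H="python3 -m handwheel"
$H '.002 -.0035 .008 0 .04;0 0 0 0 .03;0 0 0 0 .015;0 0 0 0 .015;0 0 0 0 .015;0 0 0 0 .015'
python3 -c "
from h import *
s,_=st(558.5,314.5,155)"; python3 b.py
```

```text
time: 22.2
ee_pos: [559.6, 314.0, 159.0]
tcp_rot: [-0.005, 0.999, -0.043, 0.031]
force: [1.8, 0.6, -1.9]
finger_gap: 0.208
t 22.2 p [559.65 314.03 159.03] yaw -4.92 tilt [ 0.06  0.01 -1.  ] q [ 0.48  0.03  1.63 -0.02  1.42  0.57] F [ 1.76  0.58 -1.91] gap 19.3
tool delta mm [-1.43 -0.32  3.95]
t 22.2 x 66.0 z 50.1 lever 0.039 rad 82.9 Ftan 2.55 Frad 0.21 M [-0.07  0.15  0.03] gap 19.3
```

```bash
sed -i 's/467.8/468.4/;s/108.9/113.1/' b.py; H="python3 -m handwheel"; B="python3 b.py"; 
$H '-.0046 0 -.006 0 .015;-.0051 0 -.006 0 .015;-.0057 0 -.0052 0 .015' >/dev/null; $B
$H '-.006 0 -.0048 0 .015;-.0065 0 -.0042 0 .015' >/dev/null; $B
```

```text
t 22.5 x 49.2 z 62.9 lever 0.296 rad 79.8 Ftan 1.7 Frad -0.16 M [ 0.   -0.11  0.03] gap 19.0
t 22.7 x 34.8 z 71.9 lever 0.509 rad 79.9 Ftan 2.19 Frad -3.89 M [0.05 0.04 0.05] gap 19.4
```

```bash
H="python3 -m handwheel"; B="python3 b.py"; 
$H '-.0069 0 -.0033 0 .015;-.0074 0 -.0025 0 .015;-.006 0 -.0014 0 .015' >/dev/null; $B
$H '-.003 0 -.0006 0 .015' >/dev/null; $B
$H '-.003 0 -.0005 0 .015' >/dev/null; $B
$H '-.003 0 -.0004 0 .015' >/dev/null; $B
$H '-.003 0 -.0003 0 .015' >/dev/null; $B
$H '-.003 0 -.0002 0 .015' >/dev/null; $B
$H '-.003 0 -.0001 0 .015' >/dev/null; $B
$H '-.003 0 0 0 .015' >/dev/null; $B
$H '-.003 0 .0001 0 .015' >/dev/null; $B
$H '-.003 0 .0002 0 .015' >/dev/null; $B
$H '-.003 0 .0003 0 .015' >/dev/null; $B
```

```text
t 23.0 x 12.1 z 78.9 lever 0.808 rad 79.8 Ftan 1.55 Frad -2.88 M [-0.02 -0.19  0.04] gap 19.4
t 23.1 x 8.4 z 79.4 lever 0.855 rad 79.8 Ftan 2.32 Frad -4.21 M [ 0.06 -0.17  0.03] gap 19.0
t 23.2 x 5.0 z 79.6 lever 0.898 rad 79.8 Ftan 2.13 Frad -2.8 M [ 0.03 -0.2   0.04] gap 19.3
t 23.3 x 1.7 z 79.8 lever 0.938 rad 79.8 Ftan 2.3 Frad -2.48 M [ 0.09 -0.13  0.02] gap 19.0
t 23.4 x -1.5 z 79.8 lever 0.978 rad 79.9 Ftan 2.78 Frad -2.9 M [ 0.08 -0.28  0.09] gap 19.2
t 23.5 x -4.6 z 79.8 lever 1.017 rad 79.9 Ftan 3.31 Frad -3.26 M [ 0.07 -0.42  0.06] gap 19.3
t 23.6 x -7.6 z 79.6 lever 1.056 rad 79.9 Ftan 4.14 Frad -2.94 M [ 0.08 -0.62  0.01] gap 19.2
t 23.7 x -10.7 z 79.3 lever 1.094 rad 80.0 Ftan 5.55 Frad -4.17 M [ 0.1  -0.78  0.09] gap 18.7
t 23.8 x -13.6 z 78.9 lever 1.131 rad 80.1 Ftan 5.45 Frad -4.7 M [ 0.08 -0.98 -0.01] gap 19.2
t 23.9 x -16.4 z 78.4 lever 1.167 rad 80.1 Ftan 5.98 Frad -6.22 M [ 0.08 -1.21  0.09] gap 19.3
t 24.0 x -19.2 z 77.9 lever 1.201 rad 80.2 Ftan 7.0 Frad -7.19 M [ 0.   -1.38  0.1 ] gap 19.1
```

The bite now starts at about 0.955 rad, and upright is 0.96. The estimates from force and wrist moment are 0.949 and 0.964. Next I'll swing the lever over to its stop.

```bash
H="python3 -m handwheel"; B="python3 b.py"; 
$H '-.0077 0 .0022 0 .015;-.0077 0 .0028 0 .015' >/dev/null; $B; python3 -c "
from h import *
st()"
```

```text
t 24.2 x -32.6 z 73.4 lever 1.378 rad 80.3 Ftan 11.11 Frad -4.82 M [-0.51 -1.92  0.01] gap 19.5
t 24.2 p [461.95 322.15 186.49] yaw -5.02 tilt [ 0.07  0.01 -1.  ] q [ 0.58 -0.16  1.77 -0.03  1.47  0.67] F [12.01 -1.82  0.11] gap 19.5
```

```bash
H="python3 -m handwheel"; B="python3 b.py"; 
$H '-.0065 0 .0035 0 .015' >/dev/null; $B
$H '-.0065 0 .004 0 .015' >/dev/null; $B
$H '-.0063 0 .0044 0 .015' >/dev/null; $B
$H '-.006 0 .005 0 .015' >/dev/null; $B
```

```text
t 24.3 x -38.0 z 70.7 lever 1.453 rad 80.3 Ftan 11.3 Frad 1.36 M [-0.6  -1.7  -0.02] gap 19.1
t 24.4 x -43.2 z 67.8 lever 1.528 rad 80.4 Ftan 12.42 Frad -0.35 M [-0.8  -1.76  0.04] gap 18.8
t 24.5 x -48.1 z 64.4 lever 1.601 rad 80.4 Ftan 11.6 Frad -1.72 M [-0.86 -1.8  -0.02] gap 19.0
t 24.6 x -52.7 z 60.6 lever 1.675 rad 80.3 Ftan 11.71 Frad 1.91 M [-0.82 -1.37 -0.04] gap 19.1
```

```bash
H="python3 -m handwheel"; B="python3 b.py"; 
$H '.0022 0 -.0018 0 .015' >/dev/null; $B
$H '.0022 0 -.0018 0 .015' >/dev/null; $B
$H '.0023 0 -.0017 0 .015' >/dev/null; $B
$H '.0023 0 -.0016 0 .015' >/dev/null; $B
$H '.0024 0 -.0015 0 .015' >/dev/null; $B
echo f
$H '-.0026 0 .0015 0 .015' >/dev/null; $B
$H '-.0026 0 .0016 0 .015' >/dev/null; $B
$H '-.0026 0 .0017 0 .015' >/dev/null; $B
$H '-.0025 0 .0018 0 .015' >/dev/null; $B
$H '-.0025 0 .0018 0 .015' >/dev/null; $B
```

```text
t 24.7 x -50.7 z 62.7 lever 1.64 rad 80.6 Ftan 3.29 Frad -14.34 M [-0.49 -1.59  0.06] gap 19.3
t 24.8 x -48.2 z 64.6 lever 1.6 rad 80.6 Ftan 3.99 Frad -13.33 M [ 0.17 -1.66  0.1 ] gap 19.2
t 24.9 x -45.6 z 66.4 lever 1.562 rad 80.6 Ftan 3.91 Frad -12.2 M [ 0.42 -1.44  0.1 ] gap 19.1
t 25.0 x -43.0 z 68.1 lever 1.523 rad 80.6 Ftan 4.41 Frad -11.25 M [ 0.43 -1.45  0.06] gap 19.3
t 25.1 x -40.3 z 69.8 lever 1.484 rad 80.5 Ftan 4.62 Frad -10.5 M [ 0.39 -1.36  0.11] gap 19.3
f
t 25.2 x -41.5 z 68.8 lever 1.503 rad 80.4 Ftan 12.04 Frad -2.22 M [ 0.1  -1.96  0.08] gap 19.3
t 25.3 x -42.8 z 68.0 lever 1.522 rad 80.4 Ftan 12.02 Frad -3.81 M [-0.37 -2.05  0.04] gap 19.8
t 25.4 x -44.0 z 67.2 lever 1.539 rad 80.4 Ftan 11.91 Frad -3.79 M [-0.49 -2.09  0.06] gap 19.4
t 25.5 x -45.1 z 66.5 lever 1.556 rad 80.3 Ftan 12.2 Frad -3.81 M [-0.51 -1.93  0.  ] gap 19.2
t 25.6 x -46.1 z 65.7 lever 1.572 rad 80.3 Ftan 11.69 Frad -3.93 M [-0.54 -1.99  0.08] gap 19.4
```

Averaging both sweep directions gives a push of about 8.2 N half-way, matching the 8 N expected. I'll go on to the stop.

```bash
H="python3 -m handwheel"; B="python3 b.py"; 
$H '-.0068 0 .005 0 .015' >/dev/null; $B
$H '-.0065 0 .005 0 .015' >/dev/null; $B
$H '-.0062 0 .0053 0 .015' >/dev/null; $B
$H '-.0058 0 .0057 0 .015' >/dev/null; $B
$H '-.0053 0 .006 0 .015' >/dev/null; $B
$H '-.005 0 .0063 0 .015' >/dev/null; $B
```

```text
t 25.7 x -50.9 z 62.0 lever 1.647 rad 80.2 Ftan 11.38 Frad 3.58 M [-0.7  -1.32 -0.02] gap 19.1
t 25.8 x -55.7 z 57.8 lever 1.727 rad 80.2 Ftan 10.52 Frad -3.29 M [-1.08 -1.71  0.01] gap 19.1
t 25.9 x -60.2 z 53.1 lever 1.808 rad 80.2 Ftan 9.72 Frad -7.45 M [-1.02 -1.84 -0.  ] gap 18.8
t 26.0 x -64.4 z 47.8 lever 1.892 rad 80.2 Ftan 7.33 Frad -6.9 M [-0.91 -1.66  0.02] gap 18.7
t 26.1 x -68.2 z 42.0 lever 1.979 rad 80.1 Ftan 6.15 Frad -8.02 M [-0.71 -1.43  0.1 ] gap 19.3
t 26.2 x -71.6 z 35.7 lever 2.069 rad 80.0 Ftan 2.32 Frad -13.19 M [-0.67 -1.87  0.07] gap 19.2
```

```bash
H="python3 -m handwheel"; B="python3 b.py"; 
$H '-.0022 0 .005 0 .015' >/dev/null; $B
$H '-.001 0 .004 0 .015' >/dev/null; $B
$H '-.001 0 .004 0 .015' >/dev/null; $B
$H '0 0 0 0 .015;0 0 0 0 .015' >/dev/null; $B
```

```text
t 26.3 x -73.3 z 30.7 lever 2.134 rad 79.5 Ftan 16.67 Frad 9.88 M [0.02 0.11 0.16] gap 19.2
t 26.4 x -73.3 z 29.5 lever 2.148 rad 79.0 Ftan 32.52 Frad 24.22 M [-1.19  1.08 -0.05] gap 19.4
t 26.5 x -73.1 z 29.3 lever 2.149 rad 78.7 Ftan 29.84 Frad 21.69 M [-2.3   1.11 -0.26] gap 18.9
t 26.7 x -72.8 z 31.3 lever 2.125 rad 79.2 Ftan -6.0 Frad -6.51 M [-0.49 -0.33  0.01] gap 18.8
```

At the stop the force is hard, about 30 N. I'll release and retreat.

```bash
H="python3 -m handwheel"
$H '0 0 0 0 .05;0 0 0 0 .05;0 0 0 0 .05;0 0 0 0 .06;0 0 -.03 0 .06;0 0 -.04 0 .06;0 0 -.04 0 .06;-.03 0 -.03 0 .06;-.03 -.02 0 0 .06;-.03 -.03 0 0 .06;-.02 -.04 0 0 .06;0 0 0 0 .06'
python3 - <<'E'
from h import *
import cv2
st()
p,d=capture('top');c=cloud(camera_model('top'),d)
cv2.imwrite('pics/t9.png',cv2.resize(p[120:300,150:390,::-1],None,fx=3.3,fy=3.3))
p,d=capture('scene');cv2.imwrite('pics/s9.png',cv2.resize(p[:,:,::-1],None,fx=1.5,fy=1.5))
E
```

```text
time: 27.9
ee_pos: [296.5, 426.5, 276.7]
tcp_rot: [-0.013, 0.996, -0.049, 0.07]
force: [0.5, -0.8, 0.4]
finger_gap: 0.649
t 27.9 p [296.52 426.48 276.73] yaw -5.78 tilt [ 0.14  0.02 -0.99] q [ 0.98 -0.3   1.74 -0.11  1.6   1.07] F [ 0.5  -0.79  0.41] gap 60.3
```

View pics/t9.png

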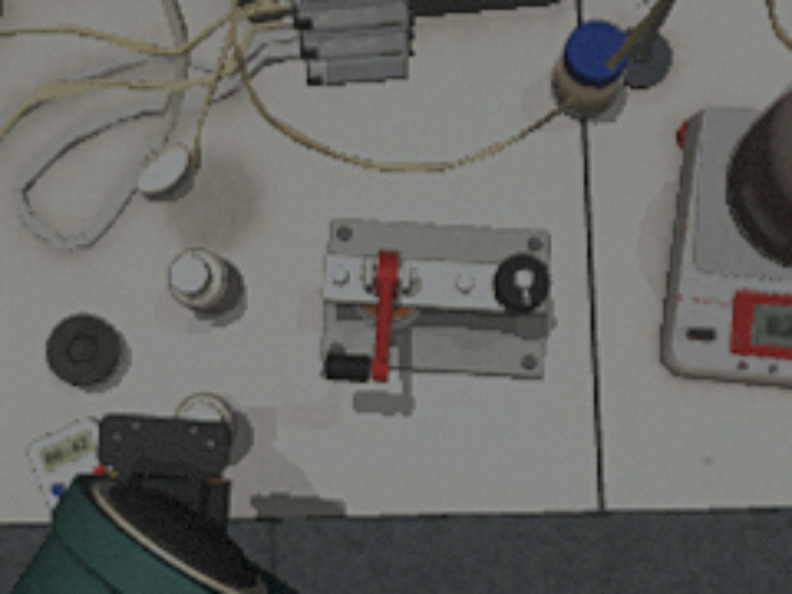

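View pics/s9.png

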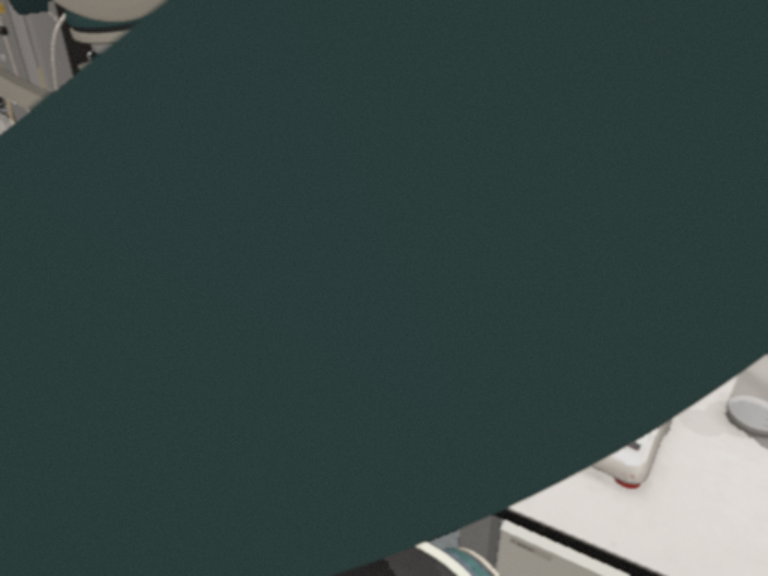

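The top picture shows the lever over on the -x side, with its handle at (347,366). All three bottles stand where they were, the nut mark points down, and the arm is clear. The scene view is blocked by the arm. One check of the lever angle, then I'll hand in.

```bash
python3 - <<'E'
from h import *
m=camera_model('top');p,d=capture('top');c=cloud(m,d);np.set_printoptions(precision=1,suppress=True)
u,v=round(347/3.3+150),round(366/3.3+120)
P=np.median(c[v-1:v+2,u-2:u+3].reshape(-1,3),0);print("handle top",P,"base x",P[:2]@[.997,-.077]-467.7)
print("red band cap",c[246,211],"other cap",c[202,208],"blue",c[134,331])
r.sign_off();print(r.read_state()["time"])
E
```

```text
handle top [419.3 323.4 163.6] base x -74.54148321246737
red band cap [371.3 394.  416.6] other cap [499.8 442.  101.9] blue [668.5 127.2 103. ]
the job is handed in; nothing more can be done
the job is handed in; nothing more can be done
```

The cam clamp is set and locked, and I handed the job in at about 28 s of the 72 s allowed. I turned the nut about 2.06 rad clockwise in two grips, and after each I swung the lever from its open side to feel where it bit.

**Bite point:** after the first grip the lever bit at about 1.05 rad. After the second it bit at about 0.955 rad, with upright at 0.96; force gave 0.949 and wrist moment 0.964.

**Push force:** half-way to the stop, the average of the forward and back sweeps was about 8.2 N, against the 8 N expected. The forward readings alone were higher, about 12 N, which I put down to friction. From this I estimate a lock force of roughly 135–140 N; I could not measure it directly.

**Lever:** I swung it past dead centre onto its stop at about 2.13 rad, briefly pressing about 30–40 N against the stop. After I let go, the top camera put the handle at -74.5 mm (-73.6 expected at the stop), so it stayed locked.

**Bottles:** the top picture shows all three standing where they were.
- The buffer and amber caps measured within about 1 mm of their starting positions.
- The depth check on the red-band bottle hit the arm instead of its cap, so for that one I have only the picture, where its cap is partly hidden by the gripper.

The arm blocked the final scene view, so I could not use it as a check.

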